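Latch the sample case

TASK

The lid of the grey and blue sample case is down but its draw latch is undone. Swing the steel claw over and hook it behind the keeper on the lid, then swing the red lever down over centre until it lies flat, so the case is latched shut and ready to carry. Leave the lid down and do not knock the things standing around.

Things in the scene. Friction and masses are not known exactly. Their poses are not given: they have to be found in the camera images.
- case: Sample case, fixed: grey body, blue lid, 210 deep (x) x 240 wide (y) x 184 mm high. Origin: centre of its underside; x from front (robot side) to back, z up. Its front slopes back at 50 deg from horizontal, from 25 mm up at x = -105 mm, 205 mm long; the latch sits on the middle of this slope (y = 0). The case cannot shift.
- case_lid (a joint): Opening of the blue lid (rad), hinged at the back; 0 = down (start); only its weight (0.9 kg) holds it until latched. Its brim, 150 mm wide and 10 mm thick, sticks out over the keeper: front edge at case x = -17 mm, underside 174 mm up. So the tool must reach the keeper tilted 25 to 50 deg from vertical, wrist leaning to the robot.
- latch_pivot (a point): The lever's pivot on the case body, 16 mm out from the slope, 100 mm up along it. Axes: x up along the slope (away from the robot), y along the pivot axis (to the left), z straight out of the slope, towards the robot and up. In the case's frame it lies at (-53, 0, 112) mm.
- latch_lever (a joint): Angle of the red lever (rad). 0 = closed, flat, pointing down the slope (-x of latch_pivot); pi/2 = straight out of the slope; up to 2.0, leaning up-slope. Starts at 1.65 to 1.88; its stiff pin (1.4 N at its end) holds it where left. With the claw hooked, closing takes up to about 4 N at lever_grip; dead centre is near 0.4 rad, past it the latch pulls itself on: press it home to 0.
- lever_grip (a point): Point on the red lever's outer face (the one towards the keeper while it stands), 66 mm from its pivot. The lever is a plate 32 mm wide (y), 4 mm thick, 90 mm long, its end curled out a little; the outer face is level with the pivot axis. Axes turn with the lever: -x to its free end, z out of its outer face.
- latch_claw (a joint): Angle of the steel claw relative to the lever (rad). Its pivot is on the lever at (-23.3, 0, -5.8) mm from latch_pivot in lever_grip's axes. Claw direction, from up-slope towards straight out, = claw minus lever. Starts at 2.6 to 2.75 (stop), folded near the lever; decreases towards the keeper; light friction: near upright it stays put, nearly flat it drops.
- claw_grip (a point): Middle of the claw's hook plate, 52 mm from the claw's pivot, midway between two domed thumb studs (radius 6 mm) on its sides: the place to pinch, 58 mm wide over the studs (y); the plate is 50 mm wide, 30 mm long, 5 mm outside this point. The hook is sprung and draws out by up to 12 mm (5 N per mm). Axes: x along the claw to its tip, y along the pivot, z outward.
- claw_tip (a point): Inner side of the downturned lip at the end of the claw, 64 mm from the claw's pivot and 8 mm to the inner side: near the lip's lower edge. The lip is 36 mm wide, 3 mm thick, hangs 9 mm down. Axes as claw_grip.
- keeper_edge (a point): Upper edge of the keeper on the lid: a dark steel lip 30 mm wide, 5 mm thick, standing 14 mm out of the slope 45 mm up-slope of the lever's pivot; the point is on its up-slope (catching) side at its top. Axes as latch_pivot. The claw's lip must drop behind it, on the side away from the lever (claw_tip at +x, -z of this point).
- mug: White mug, 92 x 127 x 95 mm, a bystander; origin at the centre of its underside.
- jar: Spice jar with yellow cap, 45 mm across, 100 mm high, a bystander; origin at the centre of its underside.
- timer: White clockwork timer with red dial, 63 x 60 x 68 mm, a bystander; origin at the centre of its underside.
- salt_box: White and red carton, 46 x 90 x 144 mm, a bystander; origin at the centre of its underside.
- wash_bottle: White squeeze bottle with red cap and bent spout, 66 x 93 x 206 mm, a bystander; origin at the centre of its underside.

How it is judged:
On the way:
1. the claw's lip is hooked behind the keeper while the lever is still raised (x of claw_tip in the frame of keeper_edge between -0.003 and 0.035 m and z of claw_tip in the frame of keeper_edge below -0.003 m and value of joint latch_lever above 0.8 rad), for 0.1 s.
At the end, for the whole second after the job is handed in: The lever lies flat (within 0.1 rad of closed), the claw's lip sits behind the keeper (tip at least 3 mm below the keeper's edge and within 8 mm of it), and the lid is down (within 0.03 rad) (value of joint latch_lever below 0.1 rad and x of claw_tip in the frame of keeper_edge between -0.004 and 0.008 m and z of claw_tip in the frame of keeper_edge below -0.003 m and value of joint case_lid below 0.03 rad); the robot touches nothing.
It fails at once if the lid is lifted (value of joint case_lid above 0.1 rad).
It fails at once if a bystander is pushed more than 40 mm or toppled (distance of any of mug, jar, timer, salt_box, wash_bottle from where it was at the start of the episode above 0.04 m or angle between any of mug, jar, timer, salt_box, wash_bottle's own z axis and vertical above 0.6 rad).
It also fails if it takes over 45 s, if anything falls off the work surface, if the arm or the gripper's body presses on something with over 40 N, if the wrist force passes 120 N, or if a joint passes its speed limit or range.

ROBOT

A 6-joint arm with a two-finger parallel gripper is mounted at the origin on a cart in front of the work surface, level with it; the furniture and walls round the work are solid. World frame = base frame: x ahead of the robot, y to its left, z up, the work surface at z = 0. Lengths are in m, angles in rad, forces in N, time in s.
With the tool pointing down it reaches from about 0.375 to 0.9 m from the base axis. Payload 3.1 kg.
Tool frame: the origin (TCP) lies on the centre line of the jaws, within the pads' length; the fingertips stand 25 mm ahead of it and the grasp point (between the pads) lies 6 mm ahead of it (manip.tip_extent is the distance from the TCP to the fingertips, in m); z points along the fingers, y is the line along which they close (so a half turn about z gives the same grasp; the last joint's range is limited). The gripper opens to 85 mm and grips with 20 to 120 N. Pads are 22 mm wide; open, the fingers measure 114 mm over their backs; the gripper's body (76 mm by 85 mm) begins 54 mm behind the grasp point. The pads swing forward as they close: fully open they stand 13 mm farther back than shut.
Start: joints at [-1.512, 0.527, 1.433, -0, 1.181, -0.178], TCP at [0.147, -0.608, 0.256] pointing down, gripper open.
Joint ranges: [-3.08, 3.08], [-0.75, 2.2], [0.22, 2.44], [-1.43, 4.57], [0, 2.65], [-2.85, 2.85]. Speed limits (rad/s): [2.79, 2.79, 3.14, 3.14, 3.14, 3.14].

INTERFACE

Orientations are given as a unit quaternion [x, y, z, w].
In Python, from station import readout, imaging, order, manip gives the robot as it stands.
- The arm moves only by the tool move_arm, never from a script. Its argument "rows" is a list of rows, each a list of 7 numbers: the turn, a rotation vector about the tool's x, y, z in degrees, then the shift along the tool's x, y, z in mm, then the closure, from 0 (fully open) to 1 (shut). A call has 1 to 12 rows; each row is the pose to reach, as a shift and turn from the pose commanded when the call began, along the tool's axes at that moment; what a row does not reach only later rows make up. A row lasts 1/12 s, in which the tool goes at most 41.7 mm and 7.16 degrees, less where a joint would pass 70% of its speed; a pose out of reach is approached as far as the arm can. A call with a gripper value outside its range is refused whole. The fingers move at their own pace and stop on an object; "squeeze" is the grip in N (left out, the last holds). Time passes only in rows, so rows that repeat a pose let the fingers close. It gives the time, the measured TCP pose, the force, the opening and the grip force at its end, in the units of the state.
- readout.sense(): the state, without advancing time (a new reading comes with each control period).
- imaging.snapshot(name): name is "side" or "top" or "wrist"; returns a dict with "img" (480x640x3 uint8, red, green, blue), "z_map" (480x640 float32, m along the optical axis (not along the pixel's ray), 0 where there is no reading), "fovy" (degrees; the focal length in pixels is half the picture's height over the tangent of half this angle, whatever the lens; pixels are square), "cx", "cy" (the principal point, pixels), "rvec" (rotation vector, rad) and "tvec" (3), from world to camera coordinates, as OpenCV has them. Camera axes: x right, y down, z forward; pixel columns grow to the right and rows downward; lengths in m; the calibration is good to about 2 mm. A picture is of the moment at which its call begins.
- order.sign_off(): hands the job in; it is judged then, once.
The state is a dict: "t": time; "q": joint angles; "qd": joint speeds; "tau": joint torques, N m; "tcp_pos": TCP position; "tool_rot": TCP orientation; "force": force on the tool from outside, world axes, zero at the start; "ft_torque": the same for the moment, N m; "finger_gap": opening from 0.0 (shut) to 1.0 (fully open); "gripper_force": force on a finger pad.
Only numpy, scipy, OpenCV 4.12 (cv2) and the standard library are available. Lean on these libraries where they do the work, as an engineer would, in place of code of your own. Each camera call takes 0.05 s, during which the arm holds its last target. There are 200 camera calls.

## Working session

There is one attempt and no reset: what is moved stays moved. The work goes in short steps, Python scripts to look and compute and a tool call to move; the robot and the scene stay as the last step left them, time stands still between calls to the robot, and variables do not carry over. Pictures are saved under pics/ and viewed, at most 14 in all, crops included, and the job is handed in when it is done.

Besides the shell and the picture viewer there is one more tool, called as name(argument=value, ...) on one line, values as JSON. move_arm: Moves the arm, as the interface text tells. Its arguments: {"type":"object","properties":{"rows":{"type":"array"},"squeeze":{"type":"number"}},"required":["rows"]}

```bash
mkdir -p pics; ls; python3 - <<'E'
from station import readout, imaging, manip
import cv2,numpy as np
ims=[]
for n in ("top","side"):
    s=imaging.snapshot(n); np.savez(f"{n}0.npz",**s)
    cv2.imwrite(f"pics/{n}0.png",s["img"][:,:,::-1]); print(n,s["fovy"],s["cx"],s["cy"],s["rvec"],s["tvec"])
print(readout.sense()); print([a for a in dir(manip) if a[0]!='_'])
E
```

```text
pics
top 42.447411872515914 327.5736848060722 243.75917357239862 [ 2.19176732 -2.15471452  0.05402548] [-0.08000203  0.56025246  1.5008819 ]
side 48.186946944569016 331.0929096874742 244.13631703401558 [ 0.97309802 -2.38876693  1.14111297] [0.34306575 0.37312754 0.88863965]
{'t': 0.1, 'q': array([-1.51250839e+00,  5.28375329e-01,  1.43377161e+00, -2.45694638e-05,
        1.18143723e+00, -1.78493391e-01]), 'qd': array([-0.00067979, -0.00210613, -0.00326579, -0.00033106,  0.0006159 ,
        0.00050598]), 'tau': array([-4.18223080e-04, -4.43305421e+01, -1.78587198e+01, -1.93387532e-04,
        3.87140593e-03, -8.47501610e-06]), 'tcp_pos': array([ 0.14660015, -0.60694186,  0.25543095]), 'tool_rot': array([ 9.92998963e-01,  1.18118874e-01,  4.84713814e-05, -9.94637855e-04]), 'force': array([-0.49008551, -0.06845194, -0.03661265]), 'ft_torque': array([-0.00808765, -0.03473605,  0.01272553]), 'gripper_force': 0.0, 'finger_gap': 0.9985265181159313}
['PlanningError', 'tip_extent']
```

View pics/top0.png

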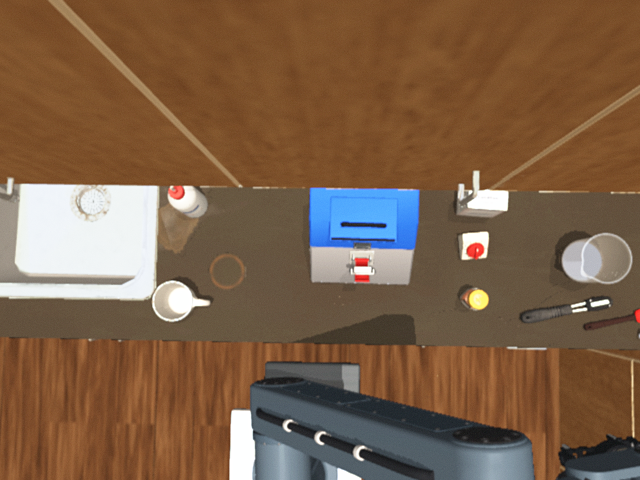

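View pics/side0.png

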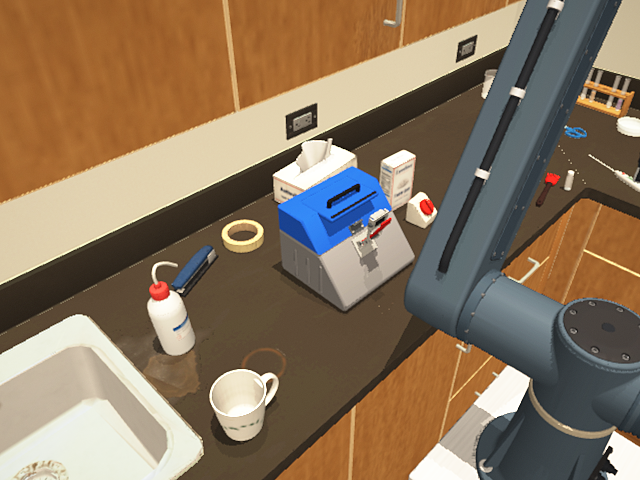

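The top view shows the case at about (310–420, 188–285), with the red lever near (362, 268) and the claw and keeper near (362, 255). The side view shows the lever raised, red near (380, 226). Next I measure the case pose from depth.

```bash
cat > h.py <<'E'
import numpy as np,cv2
from scipy.spatial.transform import Rotation as R
def cloud(s):
    h,w=s["z_map"].shape; f=h/2/np.tan(np.radians(float(s["fovy"]))/2)
    u,v=np.meshgrid(np.arange(w),np.arange(h)); z=s["z_map"]
    pc=np.stack([(u-s["cx"])/f*z,(v-s["cy"])/f*z,z],-1)
    return (pc-s["tvec"])@cv2.Rodrigues(np.asarray(s["rvec"]))[0]
def project(s,P):
    f=480/2/np.tan(np.radians(float(s["fovy"]))/2)
    K=np.array([[f,0,s["cx"]],[0,f,s["cy"]],[0,0,1]])
    return cv2.projectPoints(np.atleast_2d(P).astype(float),np.asarray(s["rvec"]),np.asarray(s["tvec"]),K,None)[0][:,0]
def hsv(s): return cv2.cvtColor(s["img"],cv2.COLOR_RGB2HSV)
def masks(s):
    H=hsv(s); blue=(abs(H[...,0].astype(int)-108)<12)&(H[...,1]>150)
    red=((H[...,0]<8)|(H[...,0]>172))&(H[...,1]>150)
    return blue,red
E
python3 - <<'E'
from h import *
for n in("top","side"):
    s=dict(np.load(n+"0.npz")); P=cloud(s); b,r=masks(s)
    B=P[b&(P[...,2]>.06)]; print(n,"table z",np.median(P[340:345,300:310,2]) if n=="top" else "", "blue",len(B),np.percentile(B,[1,50,99],axis=0).round(4).tolist())
    near=(P[...,0]>B[:,0].min()-.15)&(P[...,0]<B[:,0].max())&(abs(P[...,1]-np.median(B[:,1]))<.125)&(P[...,2]>.03)
    top=b&(P[...,2]>.178)&(P[...,2]<.192)
    T=P[top][:,:2].astype(np.float32); print(" toprect",cv2.minAreaRect(T), T.min(0),T.max(0))
    # slope plane: grey pixels
    H=hsv(s); g=near&(H[...,1]<70)&(P[...,2]>.035)&(P[...,2]<.1)
    G=P[g]; c=np.median(G,0)
    for _ in range(8):
        _,_,V=np.linalg.svd(G-c,full_matrices=False); nn=V[2]*np.sign(V[2][2]); d=abs((G-c)@nn); G=G[d<max(.003,np.median(d)*2)]; c=G.mean(0)
    print(" slope n",nn,"angle",np.degrees(np.arccos(nn[2])),"yaw",np.degrees(np.arctan2(nn[1],nn[0]))-180,"c",c,len(G), "y ext",np.percentile(G[:,1],[.5,99.5]))
    rr=P[r&near]; print(" red",len(rr),np.percentile(rr,[2,50,98],axis=0).round(4).tolist())
E
```

```text
top table z -0.002252099698245008 blue 5949 [[0.5487, -0.2694, 0.1233], [0.6109, -0.1527, 0.1832], [0.6706, -0.0343, 0.2032]]
 toprect ((0.614221453666687, -0.15192264318466187), (0.24014878273010254, 0.1184336468577385), 89.99956512451172) [ 0.5550044 -0.2719972] [ 0.67343897 -0.03184829]
 slope n [-0.756122    0.00938232  0.65436343] angle 49.12860071496714 yaw -0.7109164637659546 c [ 0.50390126 -0.15045458  0.0686146 ] 1643 y ext [-0.26867995 -0.03169461]
 red 181 [[0.4693, -0.1642, 0.1146], [0.4829, -0.1501, 0.1624], [0.5209, -0.1357, 0.1917]]
side table z  blue 5324 [[0.5463, -0.2672, 0.1223], [0.5899, -0.1104, 0.18], [0.6733, -0.0309, 0.196]]
 toprect ((0.6139886379241943, -0.15264973044395447), (0.2432127445936203, 0.12647980451583862), 89.5884017944336) [ 0.550557   -0.27442962] [ 0.67783844 -0.03111727]
 slope n [ 0.02923408 -0.0688155   0.99720098] angle 4.287873206816172 yaw -246.9833278609578 c [ 0.49370686 -0.0951605   0.06817176] 2945 y ext [-0.23382781  0.01175102]
 red 97 [[0.4654, -0.2022, 0.1024], [0.4703, -0.1422, 0.175], [0.5313, -0.1334, 0.1905]]
```

```bash
cat >> h.py <<'E'
from station import readout,imaging
C0=np.array([.571,-.152,0]); c,s_=np.cos(np.radians(50)),np.sin(np.radians(50))
U=np.array([c,0,s_]); N=np.array([-s_,0,c]); PIV=C0+[-.053,0,.112]
def tool(a):  # tilt deg from vertical, wrist leaning to robot
    a=np.radians(a); return R.from_matrix(np.array([[np.cos(a),0,np.sin(a)],[0,-1,0],[np.sin(a),0,-np.cos(a)]]))
   # columns: x=(cos,0,sin) y=(0,-1,0) z=(sin,0,-cos)
def rows(targets):
    s=readout.sense(); R0=R.from_quat(s["tool_rot"]); p0=s["tcp_pos"]
    for p,a in targets:
        rv=(R0.inv()*tool(a)).as_rotvec(degrees=True); d=R0.inv().apply(np.array(p)-p0)*1000
        print([round(float(v),1) for v in (*rv,*d)])
def tcp_for(pt,a,ahead=.006): return np.array(pt)-tool(a).apply([0,0,ahead])
def lever_pt(L,r,h=0): return PIV+r*(-np.cos(L)*U+np.sin(L)*N)+h*(np.cos(L)*N+np.sin(L)*U)
def claw_pt(L,Cl,r,h=0):
    t=Cl-L; return lever_pt(L,.0233,-.0058)+r*(np.cos(t)*U+np.sin(t)*N)+h*(-np.sin(t)*U+np.cos(t)*N)
E
python3 -c "
from h import *
print(tool(30).as_matrix())
rows([((.30,-.40,.32),15),((.42,-.152,.30),30)])"
```

```text
[[ 0.8660254  0.         0.5      ]
 [ 0.        -1.         0.       ]
 [ 0.5        0.        -0.8660254]]
[-1.9, 14.9, 13.5, 197.7, -165.3, -64.2]
[-3.7, 29.9, 13.2, 372.5, -378.2, -43.7]
```

move_arm(rows=[[-2,15,13.5,198,-165,-64,0],[-2,15,13.5,198,-165,-64,0],[-2,15,13.5,198,-165,-64,0],[-2,15,13.5,198,-165,-64,0],[-2,15,13.5,198,-165,-64,0],[-2,15,13.5,198,-165,-64,0],[-3.7,30,13.2,372,-378,-44,0],[-3.7,30,13.2,372,-378,-44,0],[-3.7,30,13.2,372,-378,-44,0],[-3.7,30,13.2,372,-378,-44,0],[-3.7,30,13.2,372,-378,-44,0],[-3.7,30,13.2,372,-378,-44,0]])

```text
t: 1.1
tcp_pos: [0.4017, -0.1873, 0.3023]
tool_rot: [0.966, -0.001, 0.26, 0.001]
force: [1.7, -1.1, -1.1]
finger_gap: 0.997
gripper_force: 0.0
```

```bash
python3 - <<'E'
from h import *
print(readout.sense()["t"],readout.sense()["tcp_pos"])
rows([((.42,-.152,.30),30)])
E
```

```text
1.1 [ 0.40165869 -0.18731492  0.30234837]
[0.1, -0.2, -0.0, 14.7, -35.4, 11.2]
```

move_arm(rows=[[0,0,0,15,-35,11,0],[0,0,0,15,-35,11,0],[0,0,0,15,-35,11,0]])

```text
t: 1.35
tcp_pos: [0.4205, -0.1504, 0.3002]
tool_rot: [0.966, 0.004, 0.26, -0.0]
force: [0.2, -0.8, -0.4]
finger_gap: 1.002
gripper_force: 0.0
```

```bash
python3 - <<'E'
from h import *
print(readout.sense()["t"],readout.sense()["tcp_pos"])
w=imaging.snapshot("wrist"); np.savez("w1.npz",**w)
s=imaging.snapshot("side"); np.savez("s1.npz",**s)
cv2.imwrite("pics/w1.png",w["img"][:,:,::-1])
u,v=project(s,PIV)[0].astype(int); print(u,v)
cr=s["img"][v-80:v+70,u-110:u+90,::-1]; cv2.imwrite("pics/s1.png",cv2.resize(cr,None,fx=4,fy=4))
b,r=masks(w); P=cloud(w); near=np.linalg.norm(P-PIV,axis=-1)<.15
Q=P[r&near]; print("red",len(Q),np.percentile(Q,[2,50,98],axis=0))
q=(Q-PIV); print("U,N pct",np.percentile(np.c_[q@U,q@N,q[:,1]],[2,25,50,75,98],axis=0))
E
```

```text
1.35 [ 0.4205347  -0.15043388  0.30017175]
366 239
red 1071 [[ 0.46904323 -0.16514989  0.15480197]
 [ 0.47915613 -0.15056137  0.17247876]
 [ 0.49112082 -0.13543387  0.19145308]]
U,N pct [[ 0.01548172  0.04816202 -0.01314989]
 [ 0.01900573  0.05996878 -0.00605428]
 [ 0.02157509  0.0684813   0.00143863]
 [ 0.02799414  0.08484563  0.00928332]
 [ 0.03066362  0.08792112  0.01656613]]
```

View pics/w1.png

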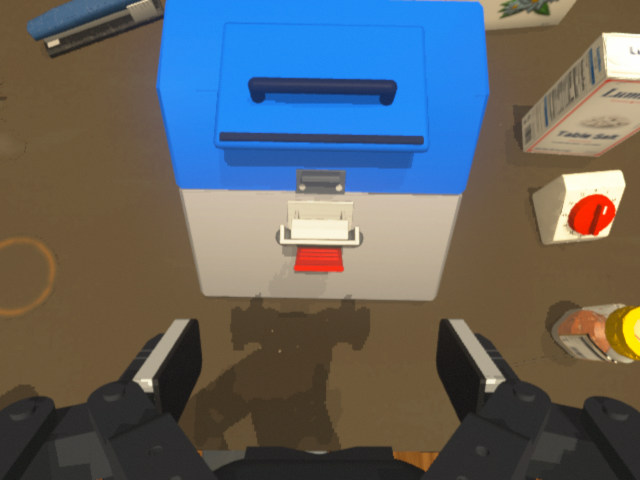

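View pics/s1.png

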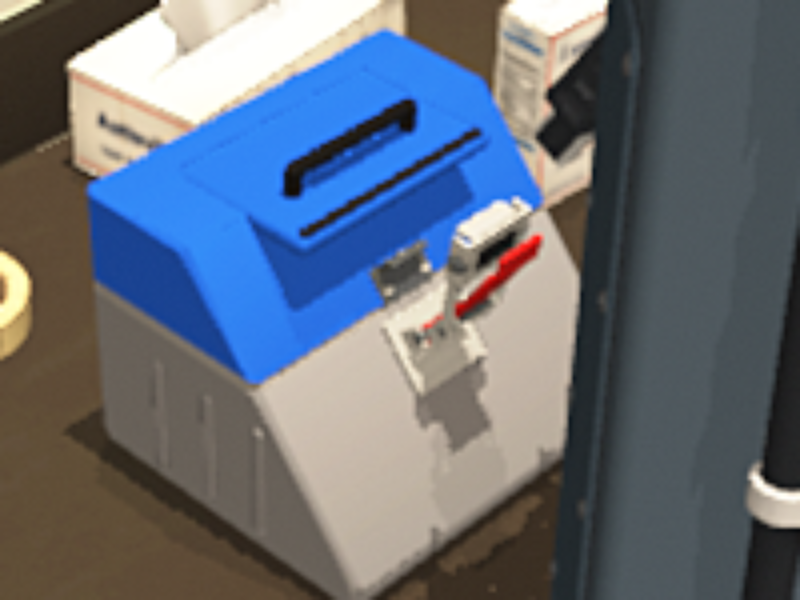

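The wrist view shows the claw hook plate at about (287–353, 205–245), with stud ends at (281, 238) and (359, 238). The red lever is below it at (320, 260), and the keeper is at (320, 182). The side crop confirms that the claw is folded near the lever. Next I measure the claw.

```bash
python3 - <<'E'
from h import *
w=dict(np.load("w1.npz")); P=cloud(w); b,r=masks(w); H=hsv(w)
q=P-PIV; u,n,y=q@U,q@N,q[...,1]
m=(np.abs(y)<.045)&(n>.02)&(n<.12)&(u>-.02)&(u<.07)&(H[...,1]<90)
vv,uu=np.nonzero(m); print("pix",uu.min(),uu.max(),vv.min(),vv.max(),m.sum())
for v in range(vv.min(),vv.max()+1,3):
    k=m[v]; 
    if k.sum()>3: print(v,np.nonzero(k)[0][[0,-1]],"U %.1f N %.1f y %.1f %.1f"%(np.median(u[v][k])*1e3,np.median(n[v][k])*1e3,y[v][k].min()*1e3,y[v][k].max()*1e3))
for n_,p in(("edge keeper",PIV+.045*U-.002*N),("grip1.85/2.68",claw_pt(1.85,2.68,.052)),("brimL",C0+[-.017,.075,.184]),("brimR",C0+[-.017,-.075,.184]),("botL",C0+[-.105,.12,.025]),("botR",C0+[-.105,-.12,.025])):
    print(n_,project(w,p)[0].round(1),p.round(4))
E
```

```text
pix 276 362 219 248 2065
219 [292 304] U 53.1 N 66.9 y 11.1 18.7
222 [291 347] U 52.3 N 68.8 y -15.9 19.3
225 [280 347] U 50.8 N 70.0 y -16.0 26.0
228 [280 358] U 49.6 N 71.6 y -22.8 26.1
231 [278 358] U 48.4 N 73.1 y -22.8 28.4
234 [276 361] U 47.0 N 74.4 y -25.9 29.6
237 [276 362] U 45.7 N 75.7 y -26.5 29.6
240 [276 362] U 43.9 N 76.5 y -26.7 29.7
243 [278 361] U 42.8 N 78.1 y -26.1 28.5
246 [283 358] U 36.2 N 72.5 y -24.1 26.4
edge keeper [321.4 178.6] [ 0.5485 -0.152   0.1452]
grip1.85/2.68 [321.3 236.9] [ 0.4933 -0.152   0.1796]
brimL [212.8 148.8] [ 0.554 -0.077  0.184]
brimR [431.1 150.5] [ 0.554 -0.227  0.184]
botL [202.5 298.1] [ 0.466 -0.032  0.025]
botR [437.6 299.9] [ 0.466 -0.272  0.025]
```

```bash
sed -i 's/C0=np.array(\[.571,-.152,0\])/C0=np.array([.571,-.1505,0])/' h.py; python3 - <<'E'
from h import *
from station import manip
print(manip.tip_extent)
s=readout.sense(); R0=R.from_quat(s["tool_rot"]); w=dict(np.load("w1.npz")); P=cloud(w)
T=R0.inv().apply((P-s["tcp_pos"]).reshape(-1,3)).reshape(P.shape)*1e3
m=(np.abs(T[...,1])<62)&(np.abs(T[...,2])<50)&(np.abs(T[...,0])<30)
for sg in(1,-1):
    k=T[m&(sg*T[...,1]>0)]; print(len(k),np.percentile(k,[1,10,50,90,99],axis=0).round(1).tolist() if len(k) else "")
G=claw_pt(1.85,2.68,.052)
rows([(tcp_for(G,30,.01-.035),30),(tcp_for(G,30,.01),30)])
E
```

```text
0.025
13967 [[-7.6, 6.7, -49.7], [-1.1, 38.7, -45.8], [9.3, 45.7, -38.2], [13.9, 58.7, -4.4], [18.4, 61.7, 8.1]]
10382 [[-8.7, -61.7, -49.7], [-2.6, -59.3, -44.1], [10.0, -49.5, -33.1], [13.5, -46.0, -1.9], [18.1, -12.3, 8.2]]
[0.2, -0.2, 0.1, 2.1, -4.4, 166.2]
[0.2, -0.2, 0.1, 2.2, -4.3, 131.2]
```

move_arm(rows=[[0,0,0,2,-4,40,0],[0,0,0,2,-4,80,0],[0,0,0,2,-4,110,0],[0,0,0,2,-4,125,0],[0,0,0,2,-4,133,0],[0,0,0,2,-4,133,0]])

```text
t: 1.95
tcp_pos: [0.4888, -0.1531, 0.1845]
tool_rot: [0.966, -0.002, 0.259, 0.001]
force: [-1.4, -0.1, 0.9]
finger_gap: 1.001
gripper_force: 0.0
```

```bash
python3 - <<'E'
from h import *
w=imaging.snapshot("wrist"); cv2.imwrite("pics/w2.png",w["img"][:,:,::-1])
print(readout.sense()["tcp_pos"])
G=claw_pt(1.85,2.68,.052); rows([(tcp_for(G,30,.008),30)])
E
```

```text
[ 0.48861475 -0.15279354  0.18542629]
[0.2, -0.1, -0.1, 1.2, -2.3, -0.6]
```

View pics/w2.png

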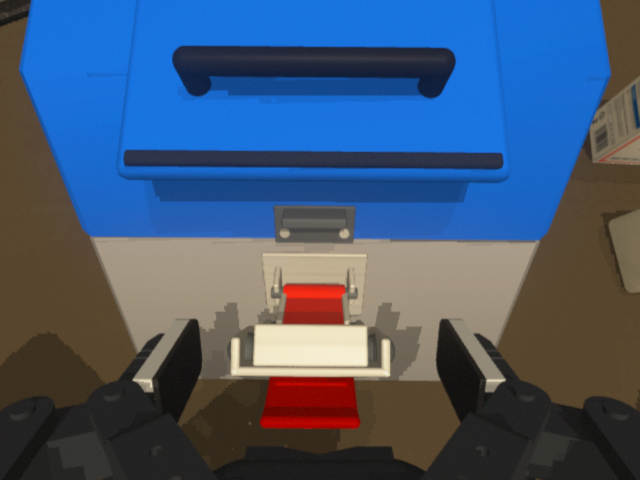

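The view shows the claw between the open fingers, with studs at (235, 350) and (391, 350) and pads at about 165 and 475. The claw sits about 2.5 mm to the left, so I will centre on it and close.

move_arm(rows=[[0,0,0,1,-2.5,0,0],[0,0,0,1,-2.5,0,0.2],[0,0,0,1,-2.5,0,0.3],[0,0,0,1,-2.5,0,0.4],[0,0,0,1,-2.5,0,0.4],[0,0,0,1,-2.5,0,0.4],[0,0,0,1,-2.5,0,0.4]], squeeze=20)

```text
t: 2.58
tcp_pos: [0.4906, -0.1497, 0.1882]
tool_rot: [0.965, -0.0, 0.261, 0.004]
force: [-1.1, -6.1, 4.6]
finger_gap: 0.653
gripper_force: 20.7
```

```bash
python3 - <<'E'
from h import *
w=imaging.snapshot("wrist"); cv2.imwrite("pics/w3.png",w["img"][200:440,120:520,::-1])
s=readout.sense(); print(s["tcp_pos"],s["force"],s["finger_gap"])
# stud is where TCP+? ahead ; arc relative to stud start
z=.008
L=1.85
T=[]
G0=claw_pt(L,L+.83,.052)
p0=s["tcp_pos"]; off=p0+tool(30).apply([0,0,z])-G0; print("off",off)
for k,th in enumerate(np.linspace(.83,-.40,13)[1:]):
    a=30+10*(k+1)/12; T.append((tcp_for(claw_pt(L,L+th,.052)+off,a,z),a))
rows(T)
E
```

```text
[ 0.49060977 -0.14965914  0.18812529] [-2.57866123 -5.27933315  5.03652242] 0.6524394706158047
off [0.00128546 0.00084086 0.00157617]
[0.4, 0.5, 0.1, 4.7, -0.0, 2.3]
[0.4, 1.4, 0.1, 9.1, -0.0, 5.1]
[0.4, 2.2, 0.1, 13.2, -0.0, 8.3]
[0.4, 3.0, 0.1, 17.0, -0.1, 12.0]
[0.4, 3.9, 0.1, 20.4, -0.1, 16.0]
[0.4, 4.7, 0.1, 23.3, -0.1, 20.4]
[0.4, 5.5, 0.1, 25.8, -0.1, 25.1]
[0.4, 6.4, 0.1, 27.7, -0.2, 30.0]
[0.4, 7.2, 0.1, 29.2, -0.2, 35.1]
[0.4, 8.0, 0.1, 30.2, -0.2, 40.3]
[0.4, 8.9, 0.1, 30.6, -0.3, 45.6]
[0.4, 9.7, 0.1, 30.4, -0.3, 51.0]
```

View pics/w3.png

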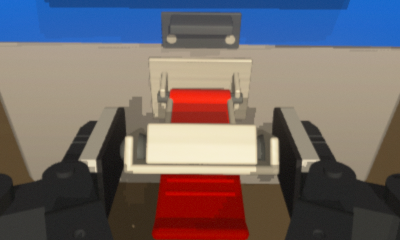

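The pads are now on both studs at crop (128, 150) and (275, 150). I swing the claw over along its arc.

move_arm(rows=[[0.2,0.5,0,4.7,0,2.3,0.4],[0.2,1.4,0,9.1,0,5.1,0.4],[0.2,2.2,0,13.2,0,8.3,0.4],[0.2,3.0,0,17.0,0,12.0,0.4],[0.2,3.9,0,20.4,0,16.0,0.4],[0.2,4.7,0,23.3,0,20.4,0.4],[0.2,4.7,0,23.3,0,20.4,0.4]])

```text
t: 3.22
tcp_pos: [0.5212, -0.1499, 0.1813]
tool_rot: [0.954, -0.0, 0.3, 0.001]
force: [0.7, -7.1, 2.3]
finger_gap: 0.652
gripper_force: 21.6
```

```bash
python3 - <<'E'
from h import *
w=imaging.snapshot("wrist"); cv2.imwrite("pics/w4.png",w["img"][:,:,::-1])
s=readout.sense(); print(s["tcp_pos"],s["force"],s["finger_gap"])
P=cloud(w); b,r=masks(w); q=P-PIV; u,n,y=q@U,q@N,q[...,1]
k=r&(np.abs(y)<.02)&(np.hypot(u,n)<.1)&(np.hypot(u,n)>.05); L=np.arctan2(n[k],-u[k]); print("lever",np.median(L),k.sum())
L=1.85;off=np.array([.0013,.0008,.0016]);T=[]
for k,th in enumerate(np.linspace(.83,-.42,13)[7:]):
    a=35+5*(k+1)/6; T.append((tcp_for(claw_pt(L,L+th,.052)+off,a,.008),a))
rows(T)
E
```

```text
[ 0.52106761 -0.14991161  0.18141386] [ 0.25034706 -6.37914778  1.15531696] 0.6563367229525687
lever 1.8374587691129294 16
[0.2, 0.9, 0.0, 2.8, -0.2, 4.7]
[0.2, 1.7, 0.0, 4.3, -0.2, 9.8]
[0.2, 2.6, 0.0, 5.3, -0.3, 15.1]
[0.2, 3.4, 0.0, 5.8, -0.3, 20.5]
[0.2, 4.2, 0.0, 5.6, -0.3, 26.0]
[0.2, 5.1, 0.0, 5.0, -0.3, 31.4]
```

View pics/w4.png

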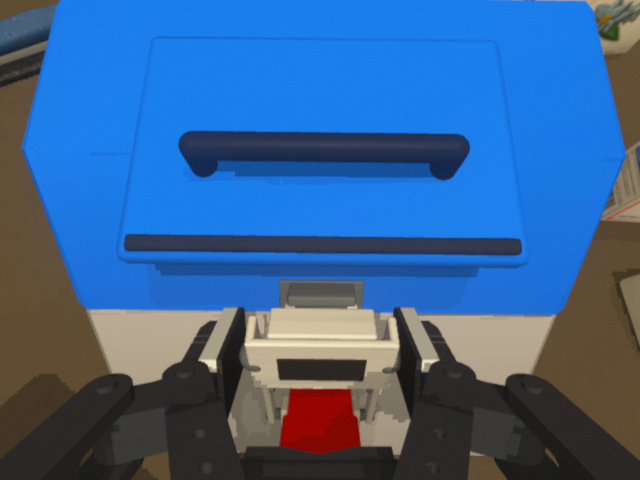

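The claw is following: hook plate at (320, 350), keeper just beyond at (320, 293), lever still at 1.84. I continue to the hook.

move_arm(rows=[[0.2,0.9,0,2.8,0,4.7,0.4],[0.2,1.7,0,4.3,0,9.8,0.4],[0.2,2.6,0,5.3,0,15.1,0.4],[0.2,3.4,0,5.8,0,20.5,0.4],[0.2,4.2,0,5.6,0,26.0,0.4],[0.2,5.1,0,5.0,0,31.4,0.4],[0.2,5.1,0,5.0,0,31.4,0.4],[0.2,5.1,0,5.0,0,31.4,0.4]])

```text
t: 3.93
tcp_pos: [0.5433, -0.1502, 0.1584]
tool_rot: [0.94, -0.0, 0.342, -0.001]
force: [-0.0, -7.8, 0.6]
finger_gap: 0.653
gripper_force: 21.9
```

```bash
python3 - <<'E'
from h import *
w=imaging.snapshot("wrist"); s2=imaging.snapshot("side")
u,v=project(s2,PIV)[0].astype(int); cr=s2["img"][v-75:v+75,u-100:u+100]
A=cv2.resize(cr,(640,480),interpolation=cv2.INTER_CUBIC)
cv2.imwrite("pics/w5.png",cv2.resize(np.hstack([w["img"],A])[:,:,::-1],(800,300)))
s=readout.sense(); print(s["tcp_pos"],s["force"],s["finger_gap"])
G=s["tcp_pos"]+R.from_quat(s["tool_rot"]).apply([0,0,.008])-[.0013,.0008,.0016]-lever_pt(1.85,.0233,-.0058)
print("theta",np.arctan2(G@N,G@U),np.linalg.norm(G))
E
```

```text
[ 0.54322561 -0.15010558  0.15853008] [ 0.25630167 -7.35228289  0.49025958] 0.6519271723443485
theta -0.42141574183177943 0.05212924860861229
```

View pics/w5.png

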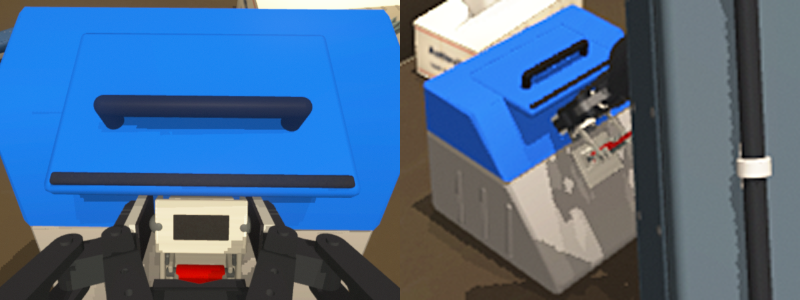

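The claw is down over the keeper, with computed θ = −0.42 and the tip about 7 mm below the keeper edge, and the lever is still up. I release and back off.

move_arm(rows=[[0,0,0,0,0,0,0.2],[0,0,0,0,0,0,0],[0,0,0,0,0,0,0],[0,0,0,0,0,0,0],[0,0,0,0,0,-25,0],[0,0,0,0,0,-60,0],[0,0,0,0,0,-95,0],[0,0,0,0,0,-130,0],[0,0,0,0,0,-140,0.5],[0,0,0,0,0,-140,1],[0,0,0,0,0,-140,1]])

```text
t: 4.95
tcp_pos: [0.4521, -0.1482, 0.266]
tool_rot: [0.94, 0.002, 0.342, -0.002]
force: [0.3, 0.9, -0.4]
finger_gap: 0.604
gripper_force: 0.0
```

```bash
python3 - <<'E'
from h import *
w=imaging.snapshot("wrist"); cv2.imwrite("pics/w6.png",w["img"][:,:,::-1])
s=readout.sense(); print(s["tcp_pos"],s["tool_rot"],s["force"],s["finger_gap"])
P=cloud(w); b,r=masks(w); q=P-PIV; u,n,y=q@U,q@N,q[...,1]
k=r&(np.abs(y)<.02)&(np.hypot(u,n)<.085)&(np.hypot(u,n)>.03); L=np.arctan2(n[k],-u[k]); print("lever",np.percentile(L,[5,25,50,75,95]),k.sum())
H=hsv(w); m=(np.abs(y)<.024)&(H[...,1]<90)&(u>.0)&(u<.075)&(n>-.02)&(n<.06)
for v in range(0,480,8):
    if m[v].sum()>5: print(v,"U %.1f N %.1f"%(np.median(u[v][m[v]])*1e3,np.median(n[v][m[v]])*1e3),m[v].sum())
E
```

```text
[ 0.45235245 -0.14816952  0.26530304] [ 0.93978363  0.00144974  0.34175815 -0.00245032] [0.75872471 0.64765148 0.25484039] 0.5107831546725929
lever [1.78769141 1.79544835 1.80291993 1.81331628 1.82911237] 2062
224 U 58.8 N 0.2 71
232 U 54.2 N 3.2 71
240 U 49.5 N 5.9 71
248 U 44.5 N 8.2 71
256 U 39.5 N 10.4 71
264 U 17.7 N -16.4 66
272 U 13.0 N -12.4 67
280 U 5.8 N -12.4 67
288 U 13.3 N 9.8 20
296 U 5.8 N 9.1 28
304 U 8.6 N 22.8 18
312 U 3.8 N 25.5 23
```

View pics/w6.png

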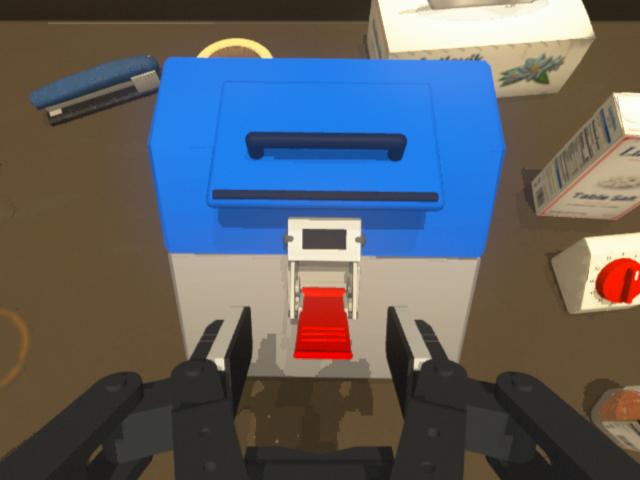

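The lever is at about 1.80 rad and the claw rests over the keeper, with its plate at (323, 240) and measured slope −0.49 rad, so it is hooked. Next I plan pushing the lever down with shut fingers.

```bash
cat >> h.py <<'E'
def push(L,a,r=.066,clear=0,back=0):
    n=np.cos(L)*N+np.sin(L)*U; x=tool(a).as_matrix()[:,0]
    return (tcp_for(lever_pt(L,r,.011*abs(x@n)+clear),a,.025+back),a)
E
python3 - <<'E'
from h import *
rows([push(1.8,15,clear=.014,back=.06),push(1.8,15,clear=.014)])
E
```

```text
[-0.3, -25.0, 0.1, 15.5, 2.4, 18.0]
[-0.3, -25.0, 0.1, -9.9, 2.7, 72.4]
```

move_arm(rows=[[0,-7,0,15,2.5,0,1],[0,-14,0,15,2.5,5,1],[0,-21,0,15,2.5,18,1],[0,-25,0,15,2.5,18,1],[0,-25,0,15,2.5,18,1],[0,-25,0,3,2.5,45,1],[0,-25,0,-10,2.5,72,1],[0,-25,0,-10,2.5,72,1]])

```text
t: 5.67
tcp_pos: [0.4912, -0.1483, 0.1971]
tool_rot: [0.992, 0.003, 0.125, -0.006]
force: [-0.8, 1.5, 0.1]
finger_gap: 0.001
gripper_force: 0.0
```

```bash
python3 - <<'E'
from h import *
w=imaging.snapshot("wrist"); cv2.imwrite("pics/w7.png",w["img"][:,:,::-1])
s=readout.sense(); print(s["tcp_pos"],s["force"],s["finger_gap"])
rows([push(L,a) for L,a in zip(np.linspace(1.8,.9,10),np.linspace(15,25,10))])
E
```

```text
[ 0.49029925 -0.14818416  0.19911113] [-0.23345097  0.22157313 -0.31007583] -0.001310040274293845
[-0.7, 0.5, 0.3, -10.9, 2.3, 1.3]
[-0.7, 1.6, 0.3, -18.1, 2.3, 3.4]
[-0.7, 2.7, 0.3, -25.1, 2.3, 6.2]
[-0.7, 3.9, 0.2, -31.8, 2.3, 9.7]
[-0.7, 5.0, 0.2, -38.2, 2.3, 14.0]
[-0.7, 6.1, 0.2, -44.0, 2.3, 18.8]
[-0.7, 7.2, 0.2, -49.4, 2.4, 24.3]
[-0.7, 8.3, 0.2, -54.1, 2.4, 30.3]
[-0.7, 9.4, 0.2, -58.2, 2.5, 36.8]
[-0.7, 10.5, 0.2, -61.6, 2.5, 43.7]
```

View pics/w7.png

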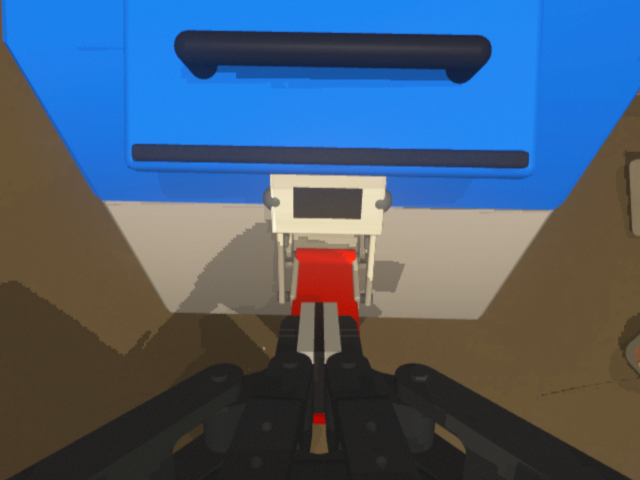

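The shut fingertips at (320, 310) stand on the keeper side of the lever and clear of the claw. I push the lever.

move_arm(rows=[[0,0.5,0,-11,2,1.3,1],[0,1.6,0,-18,2,3.4,1],[0,2.7,0,-25,2,6.2,1],[0,3.9,0,-32,2,9.7,1],[0,5,0,-38,2,14,1],[0,6.1,0,-44,2,18.8,1],[0,7.2,0,-49.5,2,24.3,1],[0,8.3,0,-54,2,30.3,1],[0,9.4,0,-58,2,36.8,1],[0,10.5,0,-61.5,2,43.7,1],[0,10.5,0,-61.5,2,43.7,1]])

```text
t: 6.63
tcp_pos: [0.4419, -0.1522, 0.1456]
tool_rot: [0.975, 0.0, 0.221, -0.003]
force: [-0.2, -0.9, 0.6]
finger_gap: 0.001
gripper_force: 0.2
```

```bash
python3 - <<'E'
from h import *
w=imaging.snapshot("wrist"); cv2.imwrite("pics/w8.png",w["img"][:,:,::-1])
s=readout.sense(); print(s["tcp_pos"],s["force"],s["q"].round(2))
P=cloud(w); q=P-PIV; u,n,y=q@U,q@N,q[...,1]
H=hsv(w); m=(np.abs(y)<.024)&(H[...,1]<90)&(u>.02)&(u<.075)&(n>-.02)&(n<.06)
for v in range(0,480,10):
    if m[v].sum()>5: print(v,"U %.1f N %.1f"%(np.median(u[v][m[v]])*1e3,np.median(n[v][m[v]])*1e3))
rows([push(L,25) for L in np.linspace(.8,-.06,10)])
E
```

```text
[ 0.44220391 -0.15235247  0.14582977] [ 0.25280109 -0.0627284  -1.23915295] [-0.76  0.49  2.21  1.21  0.32 -0.33]
50 U 52.1 N 0.4
60 U 49.0 N 1.5
70 U 46.0 N 3.0
80 U 42.8 N 4.2
90 U 39.6 N 5.2
100 U 36.2 N 6.2
110 U 32.7 N 7.1
120 U 29.2 N 8.1
130 U 25.6 N 9.2
140 U 20.4 N 7.2
[-0.3, -0.4, -0.0, -6.0, -1.8, 10.5]
[-0.3, -0.4, -0.0, -8.6, -1.8, 17.3]
[-0.3, -0.4, -0.0, -10.5, -1.7, 24.4]
[-0.3, -0.4, -0.0, -11.6, -1.7, 31.7]
[-0.3, -0.4, -0.0, -11.9, -1.6, 38.6]
[-0.3, -0.4, -0.0, -11.7, -1.6, 43.9]
[-0.3, -0.4, -0.0, -11.0, -1.6, 49.1]
[-0.3, -0.4, -0.0, -10.0, -1.5, 54.3]
[-0.3, -0.4, -0.0, -8.5, -1.5, 59.4]
[-0.3, -0.4, -0.0, -6.6, -1.5, 64.5]
```

View pics/w8.png

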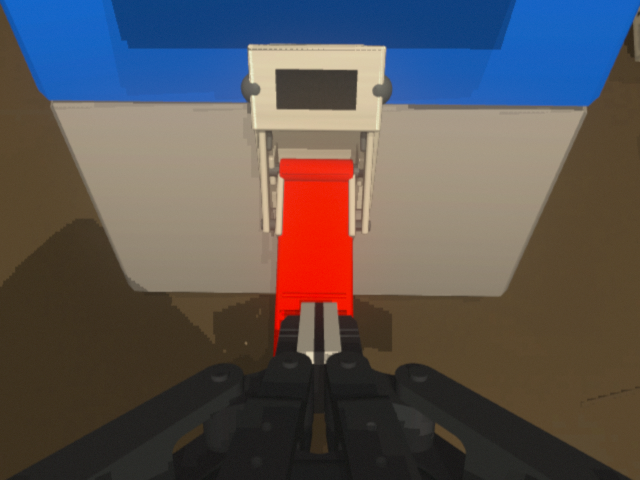

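The lever is at about 0.9, with the claw still hooked at (318, 88). The wrist is near alignment with the forearm (q5 small), so I finish with less tilt.

```bash
python3 - <<'E'
from h import *
rows([push(L,a) for L,a in zip([.85,.8,.7,.6,.5,.4,.3,.2,.1,0,-.04],[20,15,12]+[12]*8)])
E
```

```text
[-0.3, -5.4, -0.0, -2.5, -1.8, 8.0]
[-0.3, -10.4, 0.0, -2.3, -1.8, 12.7]
[-0.3, -13.4, 0.0, -3.8, -1.7, 20.7]
[-0.3, -13.4, 0.0, -5.2, -1.7, 26.9]
[-0.3, -13.4, 0.0, -6.0, -1.7, 32.3]
[-0.3, -13.4, 0.0, -6.3, -1.6, 37.8]
[-0.3, -13.4, 0.0, -6.2, -1.6, 43.4]
[-0.3, -13.4, 0.0, -5.7, -1.6, 49.0]
[-0.3, -13.4, 0.0, -4.6, -1.5, 54.5]
[-0.3, -13.4, 0.0, -3.1, -1.5, 60.1]
[-0.3, -13.4, 0.0, -2.4, -1.5, 62.3]
```

move_arm(rows=[[0,-5.4,0,-2.5,-1.8,8,1],[0,-10.4,0,-2.3,-1.8,12.7,1],[0,-13.4,0,-3.8,-1.8,20.7,1],[0,-13.4,0,-5.2,-1.8,26.9,1],[0,-13.4,0,-6,-1.8,32.3,1],[0,-13.4,0,-6.3,-1.8,37.8,1],[0,-13.4,0,-6.3,-1.8,37.8,1]])

```text
t: 7.27
tcp_pos: [0.4545, -0.1509, 0.1091]
tool_rot: [0.994, 0.003, 0.105, -0.001]
force: [0.7, -0.9, -0.8]
finger_gap: 0.006
gripper_force: 0.0
```

```bash
python3 - <<'E'
from h import *
s=readout.sense(); print(s["tcp_pos"],push(.4,12),s["force"],s["q"].round(2))
rows([push(L,12) for L in (.3,.2,.1,0,-.04,-.08)])
E
```

```text
[ 0.45448406 -0.1508737   0.1090887 ] (array([ 0.45273553, -0.1505    ,  0.10895485]), 12) [ 0.6762041  -0.88021441 -0.76089248] [-0.63  0.56  2.06  0.35  0.37  0.62]
[-0.2, -0.1, 0.3, -0.4, -0.4, 5.2]
[-0.2, -0.1, 0.3, 1.5, -0.3, 10.5]
[-0.2, -0.1, 0.3, 3.8, -0.3, 15.6]
[-0.2, -0.1, 0.3, 6.5, -0.3, 20.7]
[-0.2, -0.1, 0.3, 7.8, -0.3, 22.6]
[-0.2, -0.1, 0.3, 9.1, -0.3, 24.6]
```

move_arm(rows=[[0,0,0,-0.4,0,5.2,1],[0,0,0,1.5,0,10.5,1],[0,0,0,3.8,0,15.6,1],[0,0,0,6.5,0,20.7,1],[0,0,0,7.8,0,22.6,1],[0,0,0,7.8,0,22.6,1],[0,0,0,7.8,0,22.6,1]])

```text
t: 7.85
tcp_pos: [0.4655, -0.1504, 0.0882]
tool_rot: [0.994, 0.002, 0.105, -0.002]
force: [-0.0, 0.1, 0.3]
finger_gap: -0.002
gripper_force: 0.0
```

```bash
python3 - <<'E'
from h import *
s=readout.sense(); print(s["tcp_pos"],push(-.04,12),s["force"],s["q"].round(2))
w=imaging.snapshot("wrist"); cv2.imwrite("pics/w9.png",w["img"][:,:,::-1])
P=cloud(w); b,r=masks(w); q=P-PIV; u,n,y=q@U,q@N,q[...,1]
k=r&(np.abs(y)<.02)&(u<-.03)&(u>-.1); print("lever N",np.percentile(n[k],[5,50,95]),np.percentile(np.arctan2(n[k],-u[k]),[5,50,95]),k.sum())
E
```

```text
[ 0.46548493 -0.15036343  0.08824209] (array([ 0.46680624, -0.1505    ,  0.08858959]), 12) [-0.00387658  0.05831221  0.25576004] [-0.61  0.62  2.04  0.38  0.34  0.6 ]
lever N [-0.00033992  0.00029618  0.00119409] [-0.00748335  0.00668028  0.02384607] 3987
```

move_arm(rows=[[0,0,0,1.5,0,2,1],[0,0,0,2.5,0,3.5,1],[0,0,0,2.5,0,3.5,1]])

```text
t: 8.15
tcp_pos: [0.4668, -0.1501, 0.0871]
tool_rot: [0.995, 0.002, 0.105, -0.002]
force: [-13.2, -3.6, 21.3]
finger_gap: 0.001
gripper_force: 11.7
```

move_arm(rows=[[0,0,0,-6,0,-12,1],[0,0,0,-12,0,-35,1],[0,0,0,-12,0,-70,1],[0,0,0,-12,0,-105,1],[0,3,0,-12,0,-140,1],[0,10,0,-12,0,-170,1],[0,10,0,-12,0,-170,1],[0,10,0,-12,0,-170,1]])

```text
t: 8.82
tcp_pos: [0.4206, -0.1512, 0.251]
tool_rot: [0.981, 0.001, 0.193, -0.001]
force: [-0.3, -0.6, 0.4]
finger_gap: -0.0
gripper_force: 0.0
```

```bash
python3 - <<'E'
from h import *
s=readout.sense(); print(s["tcp_pos"],s["force"],s["q"].round(2))
w=imaging.snapshot("wrist"); cv2.imwrite("pics/w9.png",w["img"][:,:,::-1])
P=cloud(w); b,r=masks(w); q=P-PIV; u,n,y=q@U,q@N,q[...,1]
k=r&(np.abs(y)<.02)&(u<-.03)&(u>-.085); print("lever",np.percentile(np.arctan2(n[k],-u[k]),[5,50,95]),k.sum())
H=hsv(w); m=(np.abs(y)<.024)&(H[...,1]<90)&(u>.0)&(u<.075)&(n>-.02)&(n<.06)
for v in range(0,480,6):
    if m[v].sum()>5: print(v,"U %.1f N %.1f"%(np.median(u[v][m[v]])*1e3,np.median(n[v][m[v]])*1e3))
print("keeper pred",project(w,PIV+.045*U-.002*N))
Z=P[b]; print("lid top z",np.median(Z[(Z[:,2]>.175)&(Z[:,2]<.195),2]))
E
```

```text
[ 0.4205589  -0.15115151  0.25099408] [-0.26763183 -0.57036513  0.35501204] [-0.77  0.21  2.1   0.48  0.61  0.44]
lever [-0.01396971  0.00762399  0.03430517] 2080
108 U 49.4 N -5.0
114 U 49.0 N 2.0
120 U 45.2 N 2.3
126 U 41.3 N 2.5
132 U 37.2 N 2.5
138 U 33.0 N 2.5
144 U 28.6 N 2.5
150 U 23.8 N 1.9
156 U 9.8 N -12.6
162 U 5.0 N -12.5
168 U 8.4 N -0.1
174 U 4.8 N 1.9
180 U 0.8 N 3.1
keeper pred [[318.1303278  116.91628174]]
lid top z 0.18572440974189092
```

View pics/w9.png

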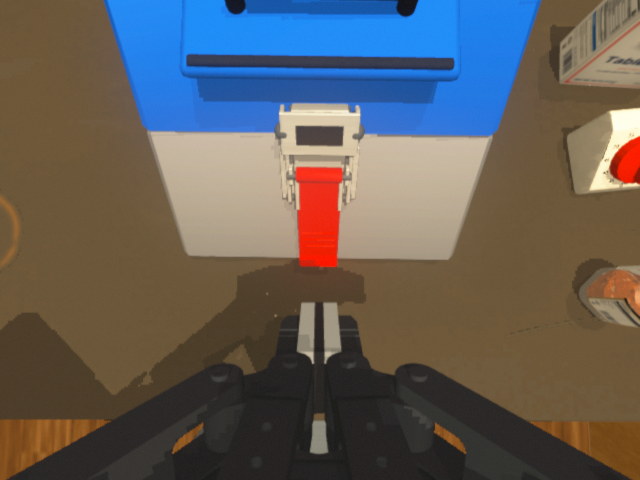

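The lever lies flat at about 0.01 rad. The claw plate lies flat over the keeper at (320, 133), with its end at U ≈ 49 mm, just behind the keeper. The lid is down and the gripper is clear, so I hand in the job.

```bash
python3 -c "
from station import order
print(order.sign_off())"
```

```text
the job is handed in; nothing more can be done
None
```

The case is latched: the claw is hooked behind the keeper, the lever lies flat (about 0.01 rad measured), the lid is down, no bystander was touched as far as I saw, and the job was handed in about 9 s into the 45 s limit, with no verdict returned.

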